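# Clear copper chips off the sample-stage plate

### The job

Slide the camera along its rail off the plate to its parking stop, then take the scraper block and sweep all six copper chips over the plate's open edge into the blue catch tray; the chips are sharp, so keep the fingers off them. Stand the scraper back on its rubber mat as it stood, slide the camera back against its working stop, let go of everything, and leave the other things on the table where they are.

Things in the scene. Friction and masses are not known exactly. Their poses are not given: they have to be found in the camera images.
- plate_c (a point): centre of the top of the aluminium tooling plate, 50 mm above the table; plate 200 mm (x) by 220 mm (y), fixed. x points away from the robot to the camera's rail, y along the rail, z up. Dark fences 18 mm high stand on the side edges (inner faces y = +-100 mm) and far edge (inner face x = +90 mm). The tapped holes catch nothing.
- edge_c (a point): middle of the plate's open edge nearest the robot (no fence), on the top face: 100 mm from the plate's centre along its -x. Axes as the plate's. What is pushed over this edge drops into the tray. All chips start within 120 mm of this edge, at least 10 mm from the side fences; the 70 mm strip along the far fence is clear of chips, room to set the scraper down.
- tray_c (a point): centre of the inner floor of the blue open catch tray, fixed, 4 mm above the table; axes as the plate's. Inside 107 mm (x) by 212 mm (y), rim 30 mm above the table; its far wall is tucked 15 mm under the plate's open edge.
- camera_carrier (a joint): position of the camera's carrier on its rail, m: 0 against the working stop (camera over the middle of the plate), 0.19 against the parking stop (camera beyond the plate's +y side); grows along the plate's +y. It needs about 3 N plus 6 N per m/s to slide and stays where it is left.
- camera_c (a point): centre of the white camera housing, 44 x 44 mm, 60 mm tall (160 to 220 mm above the table), axes as the plate's, 20 mm beyond the plate's centre in x. The lens hangs below to 120 mm. A 16 mm round arm runs from its +x side at this height to a 25 mm post 120 mm farther in x (to 225 mm). Its -y and +y sides are free to push.
- scraper_c (a point): centre (30 mm above the underside) of the scraper block, 0.15 to 0.25 kg: white flat base 56 mm (x) by 120 mm (y), 15 mm thick; red upright grip rib on it, 24 mm thick (x), 100 mm long (y), from 15 to 60 mm above the underside. Either long edge of the base can push. It starts base down on the mat.
- mat_c (a point): centre of the top face of the black rubber mat, 4 mm above the table; 100 mm (x) by 170 mm (y), fixed. The scraper's place: base down, centred, its long way (y) along the mat's.
- chip0_c (a point): middle of a loose copper chip (curl, about 22 x 16 mm, 8 mm high), about 10 g, lying on the plate, 4 mm above its underside
- chip1_c (a point): middle of a loose copper chip (shard, 22 x 12 x 7 mm), about 10 g, lying on the plate, 4 mm above its underside
- chip2_c (a point): middle of a loose copper chip (curl, about 22 x 16 mm, 8 mm high), about 10 g, lying on the plate, 4 mm above its underside
- chip3_c (a point): middle of a loose copper chip (curl, about 22 x 16 mm, 8 mm high), about 10 g, lying on the plate, 4 mm above its underside
- chip4_c (a point): middle of a loose copper chip (shard, 22 x 12 x 7 mm), about 10 g, lying on the plate, 4 mm above its underside
- chip5_c (a point): middle of a loose copper chip (curl, about 22 x 16 mm, 8 mm high), about 10 g, lying on the plate, 4 mm above its underside
- mouse: black computer mouse, 100 x 56 x 33 mm; origin at the centre of its underside. Not part of the job.
- mirror: half-round metal mirror lying face up, 80 x 40 x 10 mm; origin at the centre of its underside. Not part of the job.
- flask: red metal flask with a brass cap, 68 mm diameter, 182 mm tall, standing; origin at the centre of its underside. Not part of the job.
- gasket: flat copper gasket ring, 83 mm outer diameter, 4 mm thick, on the table by the plate's +y side; origin at the centre of its underside. Not part of the job.
- lens_cap: black round lens cap, 38 mm diameter, 10 mm high, on the table left of the tray; origin at the centre of its underside. Not part of the job.
- flange: round steel blank flange, 70 mm diameter, 13 mm thick; origin at the centre of its underside. Not part of the job.
- screwdriver: screwdriver with yellow handle, about 200 mm long, lying; origin at the middle of its underside. Not part of the job.
Not all that is in view belongs to the job. What is shaped like the part that bears scraper_c but purple or turquoise is not meant.

How it is judged:
By the outcome, as a careful person would: the job done as asked, in the order asked, and still so for the second after the job is handed in, with the robot touching nothing.
It also fails if it takes over 72 s, if anything falls off the work surface, if the arm or the gripper's body presses on something with over 40 N, if the wrist force passes 120 N, or if a joint passes its speed limit or range.

### The arm

A 6-joint arm with a two-finger parallel gripper is mounted at the origin on the work surface. World frame = base frame: x ahead of the robot, y to its left, z up, the work surface at z = 0. Lengths are in mm, angles in rad, forces in N, time in s.
With the tool pointing down it reaches from about 350 to 725 mm from the base axis. Payload 6 kg.
Tool frame: the origin (TCP) lies midway between the tips of the shut fingers; the grasp point (between the pads) lies robot.grasp_offset behind it (robot.grasp_offset is the distance from the TCP to the grasp point, in mm); z points along the fingers, y is the direction in which the jaws open and shut (so a half turn about z gives the same grasp; the last joint's range is limited). The gripper opens to 85 mm and grips with 20 to 120 N. Pads are 22 mm wide; open, the fingers measure 114 mm over their backs; the gripper's body (76 mm by 85 mm) begins 54 mm behind the grasp point. The pads swing forward as they close: fully open they stand 13 mm farther back than shut.
Start: joints at [1.517, 0.04, 0.085, 0, -1.615, -0.334], TCP at [226.864, 555.433, 231.261] pointing down, gripper open.
Joint ranges: [-2.56, 2.56], [-1.29, 2.01], [-1.08, 1.49], [-3.29, 1.98], [-2.81, -0.18], [-2.99, 2.99]. Speed limits (rad/s): [2.57, 2.57, 3.01, 3.14, 3.14, 3.14].

### API

Orientations are given as a unit quaternion [x, y, z, w].
In Python, from bench import robot gives the robot as it stands. The module is installed in compiled form; this text tells all that it offers.
- The arm moves only by the shell command python3 -m pendant 'ROWS' [OPENING] [FORCE]. ROWS is JSON, one flat list of numbers, 6 for each row, row after row: the shift along the tool's x, y, z in mm, then the turn, a rotation vector about the tool's x, y, z in rad. A call has 1 to 20 rows; each row is the pose to reach, as a shift and turn from the pose measured when the call began, along the tool's axes at that moment; what a row does not reach only later rows make up. A row lasts 1/8 s, in which the tool goes at most 62.5 mm and 10.7 degrees, less where a joint would pass 70% of its speed; a pose out of reach is approached as far as the arm can. A call with a gripper value outside its range is refused whole. OPENING is the finger opening in mm, from 0 to 85.4, set as the call begins (- or left out, the last holds). The fingers move at their own pace and stop on an object; FORCE is the grip in N (left out, the last holds). Time passes only in rows, so rows that repeat a pose let the fingers close. It gives the time, the measured TCP pose, the force and the opening at its end, in the units of the state.
- robot.observe(): the state, without advancing time (a new reading comes with each control period).
- robot.get_image(name): name is "scene" or "top"; returns the picture (400x640x3 uint8, blue, green, red); there is no depth.
- robot.camera_params(name): a dict with "fx", "fy", "cx", "cy" (pixels), "distortion" ([k1, k2, p1, p2, k3] as OpenCV has them; the pictures are not rectified), "xyz" and "orientation" of the camera in the world. Camera axes: x right, y down, z forward; pixel columns grow to the right and rows downward; lengths in mm; the calibration is good to about 2 mm. A picture is of the moment at which its call begins. camera_params takes no time and is no camera call.
- robot.job_done(): hands the job in, once; it reports no verdict.
Trained networks look in the newest picture that a camera, given by its name, has taken for a name from the list of things; names that differ only in an ending like _2 or _b are one class to them, and where a whole thing is asked for, a point or a joint stands for the part that bears it (a point fixed in the world has none). Each returns a list of dicts, best first, with "conf" (0 to 1); they miss things now and then, are a little off and sometimes report something else, mostly with a low value. They report only what shows in the picture. A call takes as long as a camera call. They do not tell look-alikes from the thing itself.
- robot.trace(thing, camera): "pixels" (400x640 bool, what is visible of it) and "extent" ([left, top, right, bottom] in pixels, round what is visible of it).
The state is a dict: "time_s": time; "joint_positions": joint angles; "joint_vel": joint speeds; "tau": joint torques, N m; "tcp_pos": TCP position; "tcp_rot": TCP orientation; "force": force on the tool from outside, world axes, zero at the start; "ft_torque": the same for the moment, N m; "grip_width": finger opening in mm.
Only numpy, scipy, OpenCV 4.12 (cv2) and the standard library are available. Lean on these libraries where they do the work, as an engineer would, in place of code of your own. Each camera call takes 0.05 s, during which the arm holds its last target. There are 200 camera calls.

## Working session

There is one attempt and no reset: what is moved stays moved. The work goes in short steps, Python scripts to look and compute and a shell command to move; the robot and the scene stay as the last step left them, time stands still between calls to the robot, and variables do not carry over. Pictures are saved under pics/ and viewed, about 8 in all and at most 12, crops included, and the job is handed in when it is done.

```bash
mkdir -p pics; python3 - <<'E'
from bench import robot
import cv2
for n in("scene","top"):
    cv2.imwrite(f"pics/{n}0.png",robot.get_image(n)); print(n,robot.camera_params(n))
s=robot.observe();print({k:s[k] for k in("time_s","tcp_pos","tcp_rot","grip_width","force")},robot.grasp_offset)
E
```

```text
scene {'fx': 515.797512903844, 'fy': 515.797512903844, 'cx': 323.62293927610074, 'cy': 202.91837227513457, 'distortion': array([0.01183411, 0.        , 0.        , 0.        , 0.        ]), 'xyz': array([ 939.48403242, -525.67204136, 1375.68166379]), 'orientation': array([ 0.90821817,  0.31319839, -0.09644583, -0.26027818])}
top {'fx': 435.66212643507964, 'fy': 435.66212643507964, 'cx': 324.78262756053243, 'cy': 197.33119685680867, 'distortion': array([0.02638429, 0.        , 0.        , 0.        , 0.        ]), 'xyz': array([ 272.09926268,   48.53096172, 1680.68733408]), 'orientation': array([-0.70604236,  0.70627536, -0.03453973,  0.03855258])}
{'time_s': 0.1, 'tcp_pos': array([226.72286055, 555.22282217, 230.39311416]), 'tcp_rot': array([ 9.81260727e-01, -1.92683122e-01, -8.41276211e-05,  7.70499482e-04]), 'grip_width': 85.39229222716459, 'force': array([0.02498809, 0.67797854, 0.42048367])} 18.700000000000003
```

View pics/scene0.png

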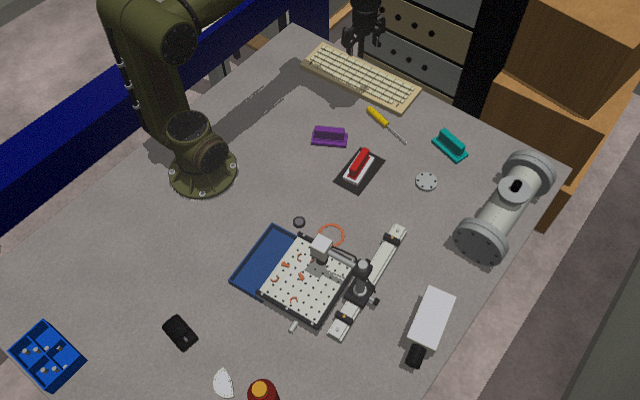

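View pics/top0.png

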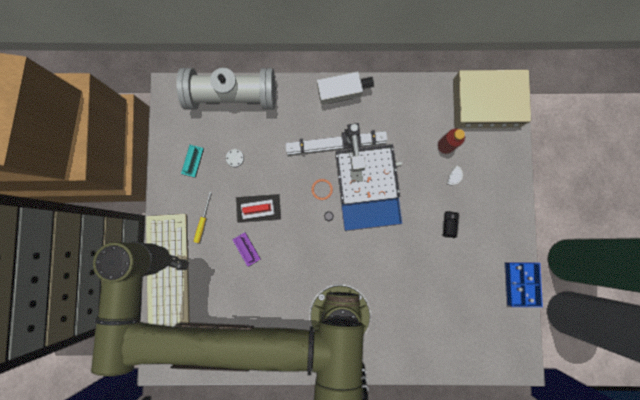

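The red-ribbed scraper is on the black mat (top 258,209; scene 359,165). The look-alikes are purple (246,249) and turquoise (193,160). The plate is at top (367,175), with the tray below it and the camera over it. I'll rectify both views and check the scraper in a crop.

```bash
cat > h.py <<'E'
from bench import robot
import numpy as np, cv2
from scipy.spatial.transform import Rotation as R
def cam(n):
    p=robot.camera_params(n);K=np.array([[p['fx'],0,p['cx']],[0,p['fy'],p['cy']],[0,0,1]])
    return K,np.array(p['distortion']),R.from_quat(p['orientation']).as_matrix(),np.array(p['xyz'])
def proj(n,P):
    K,d,Rm,t=cam(n);P=np.atleast_2d(np.asarray(P,float));Rt=Rm.T
    return cv2.projectPoints(P.reshape(-1,1,3),cv2.Rodrigues(Rt)[0],-Rt@t,K,d)[0][:,0]
def unproj(n,uv,z):
    K,d,Rm,t=cam(n);u=cv2.undistortPoints(np.asarray(uv,float).reshape(-1,1,2),K,d)[:,0]
    r=np.c_[u,np.ones(len(u))]@Rm.T
    return t+r*((z-t[2])/r[:,2])[:,None]
def rect(n,img,x0,x1,y0,y1,z,s):
    # image: up = +x, left = +y
    X,Y=np.meshgrid(np.arange(x1,x0,-1/s),np.arange(y1,y0,-1/s),indexing='ij')
    uv=proj(n,np.c_[X.ravel(),Y.ravel(),np.full(X.size,z)]).reshape(*X.shape,2).astype(np.float32)
    return cv2.remap(img,uv[...,0],uv[...,1],cv2.INTER_CUBIC)
def state():
    s=robot.observe();print(round(s['time_s'],2),np.round(s['tcp_pos'],1),'rot',np.round(R.from_quat(s['tcp_rot']).as_matrix(),3).tolist(),'F',np.round(s['force'],1),'w',round(s['grip_width'],1));return s
E
python3 - <<'E'
from h import *
im={n:robot.get_image(n) for n in("scene","top")}
c=unproj("top",[(367,175),(258,209)],50);print(c)
a=[rect(n,im[n],c[0,0]-210,c[0,0]+150,c[0,1]-150,c[0,1]+150,50,1.3) for n in im]
m=unproj("top",[(258,209)],4)[0];print(m)
b=[rect(n,im[n],m[0]-75,m[0]+75,m[1]-115,m[1]+115,4,1.3*300/230) for n in im]
a=[np.vstack([a[i],cv2.resize(b[i],(a[i].shape[1],250))]) for i in (0,1)]
o=np.hstack(a);print(o.shape,a[0].shape);o=o[:,:800];
cv2.imwrite("pics/r1.png",cv2.resize(o,None,fx=600/o.shape[0],fy=600/o.shape[0]))
for th in["scraper_c","camera_carrier","camera_c","mouse","gasket","lens_cap","flange"]+[f"chip{i}_c" for i in (0,1)]:
  for n in im:
    for d in robot.trace(th,n)[:8]:
        ys,xs=np.nonzero(d['pixels']);print(th,n,round(d['conf'],2),np.round([xs.mean(),ys.mean()],1),np.round(d['extent']),len(xs)) 
E
```

```text
[[ 526.10812261 -101.79230552   50.        ]
 [ 397.46402344  308.47776534   50.        ]]
[401.00043344 315.81059532   4.        ]
(719, 782, 3) (719, 391, 3)
scraper_c scene 0.86 [358.1 166.7] [342. 148. 374. 186.] 604
scraper_c scene 0.62 [449.8 145.3] [430. 126. 468. 166.] 709
scraper_c scene 0.56 [329.2 136.3] [312. 125. 348. 147.] 630
scraper_c scene 0.42 [360.5 175.6] [337. 154. 386. 192.] 581
scraper_c top 0.97 [191.9 161. ] [181. 143. 206. 177.] 479
scraper_c top 0.75 [256.9 209. ] [241. 199. 276. 218.] 471
scraper_c top 0.71 [245.6 248.8] [233. 236. 259. 266.] 477
camera_carrier scene 0.97 [346.7 270.9] [308. 234. 380. 309.] 1742
camera_carrier scene 0.47 [313.  276.7] [225. 224. 408. 343.] 11143
camera_carrier top 0.78 [353.4 146.6] [342. 127. 365. 174.] 675
camera_c scene 0.64 [347.6 270.7] [310. 233. 375. 306.] 1648
camera_c top 0.72 [199.5 230.1] [192. 214. 207. 245.] 158
camera_c top 0.57 [353.2 145.7] [343. 123. 361. 171.] 659
mouse scene 0.78 [179.3 332.9] [159. 314. 200. 353.] 747
mouse scene 0.24 [313.1 276.9] [225. 224. 408. 343.] 11130
mouse top 0.74 [450.8 223.9] [441. 213. 460. 237.] 399
gasket scene 0.56 [334.5 231.4] [317. 222. 345. 247.] 167
gasket top 0.55 [318.7 186.2] [312. 180. 332. 198.] 78
lens_cap scene 0.24 [262.4 390.3] [245. 378. 280. 400.] 545
lens_cap top 0.66 [327.8 216.1] [326. 210. 330. 222.] 64
flange scene 0.85 [425.3 181. ] [414. 172. 438. 191.] 309
flange top 0.77 [234.4 157.5] [225. 148. 243. 166.] 223
chip0_c scene 0.31 [179.3 332.6] [162. 313. 197. 354.] 774
chip0_c top 0.59 [361.2 175.8] [284. 125. 401. 234.] 6063
```

View pics/r1.png

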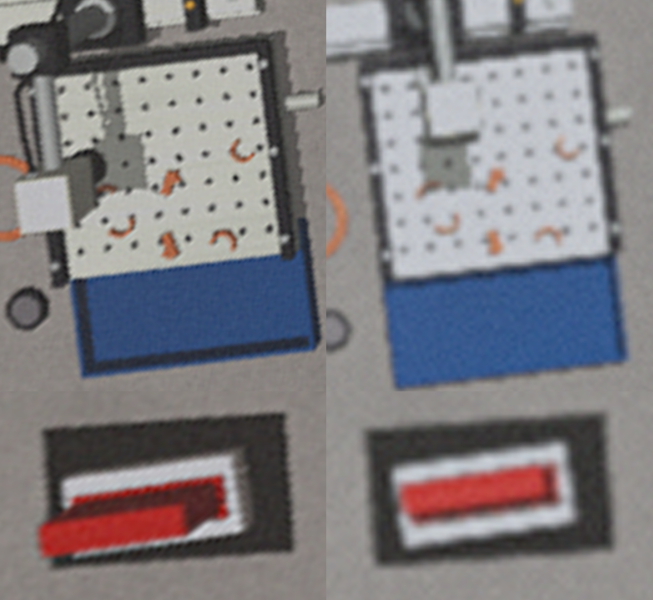

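The crop confirms it: the red rib on a white base, centred on the black mat, is the scraper. All six chips show on the plate. Next I'll fit poses.

```bash
cat > fit.py <<'E'
from h import *
from scipy.optimize import minimize
def Pw(p,L):  # pose x,y,yaw; local pts
    c,s=np.cos(p[2]),np.sin(p[2]);L=np.asarray(L,float)
    return np.c_[p[0]+c*L[:,0]-s*L[:,1],p[1]+s*L[:,0]+c*L[:,1],L[:,2]]
def box(a,b,z0,z1): return [(x,y,z) for x in(-a/2,a/2) for y in(-b/2,b/2) for z in(z0,z1)]
def hullmask(n,P,roi,k=8):
    q=(proj(n,P)-[roi[0],roi[1]]+0.5)*k
    m=np.zeros(((roi[3]-roi[1])*k,(roi[2]-roi[0])*k),np.uint8)
    cv2.fillConvexPoly(m,cv2.convexHull(np.round(q).astype(np.int32)),1)
    return cv2.resize(m.astype(np.float32),None,fx=1/k,fy=1/k,interpolation=cv2.INTER_AREA)
def fit(n,soft,L,p0,roi):
    s=soft[roi[1]:roi[3],roi[0]:roi[2]]
    f=lambda q:float(((hullmask(n,Pw([q[0],q[1],q[2]/100],L),roi)-s)**2).sum())
    x0=np.array([p0[0],p0[1],p0[2]*100]);sim=np.array([x0]+[x0+d for d in np.diag([8,8,6.])])
    for _ in range(2):
        r=minimize(f,x0,method='Nelder-Mead',options=dict(initial_simplex=sim,xatol=.1,fatol=.01));x0=r.x;sim=np.array([x0]+[x0+d for d in np.diag([-4,4,-3.])])
    return [r.x[0],r.x[1],r.x[2]/100],r.fun
def roi_of(n,P,m=6):
    q=proj(n,P);a=np.floor(q.min(0)-m).astype(int);b=np.ceil(q.max(0)+m).astype(int)
    return [max(a[0],0),max(a[1],0),min(b[0],640),min(b[1],400)]
def red(im):
    f=im.astype(float);return np.clip((f[...,2]-np.maximum(f[...,0],f[...,1]))/90,0,1)
E
cat > m1.py <<'E'
from fit import *
for n in("scene","top"):
    im=robot.get_image(n);f=im.astype(float)
    rib=box(24,100,19,64);p0=[401,316,.08]
    print(n,'rib',*fit(n,red(im),rib,p0,roi_of(n,Pw(p0,rib))))
    # mat: dark vs grey table -> non-table mask: dark OR white OR red (rib may overhang)
    mat=box(100,170,0,4);roi=roi_of(n,Pw(p0,mat))
    g=f.max(2);t=np.median(f[roi[1]:roi[3],roi[0]:roi[2]][:3],axis=(0,1));dark=(g<t.max()*.62)|(g>t.max()*1.25)|(red(im)>.3)
    print(t,'mat',*fit(n,dark.astype(float),mat,p0,roi))
    # plate top + tray: contrast score
    d=rect(n,im,380,680,-240,30,50,1).astype(float)
    V=d.min(2);bl=d[...,0]-d[...,2]
    def samp(A,p,L):
        w=Pw(p,L);return cv2.remap(A.astype(np.float32),(30-w[:,1]).astype(np.float32)[None],(680-w[:,0]).astype(np.float32)[None],1)[0]
    def score(p):
        e=0
        for yy in(-70,-55,-35,-15,0,15,35,55,70):        # open edge white->blue
            a=samp(V-bl,p,[(-97,yy,0),(-103,yy,0),(-94,yy,0),(-106,yy,0)]);e+=a[0]-a[1]+a[2]-a[3]
        for xx in(-90,-70,-50,-30,-10,10,30,50,70):
            for sg in(1,-1):
                if n=='scene' and sg>0: continue
                a=samp(V,p,[(xx,sg*97,0),(xx,sg*103,0)]);e+=2*(a[0]-a[1])
        for yy in(-85,-70,-55,-40,50,65,85):
            if n=='top': a=samp(V,p,[(87,yy,0),(93,yy,0)]);e+=2*(a[0]-a[1])
        return -e
    best=None
    for x in range(505,550,5):
        for y in range(-120,-80,5):
            r=minimize(lambda q:score([q[0],q[1],q[2]/100]),[x,y,11],method='Nelder-Mead',options=dict(xatol=.1,initial_simplex=[[x,y,9],[x+4,y,11],[x,y+4,13],[x,y,15]]))
            if best is None or r.fun<best.fun: best=r
    print('plate',best.x,best.fun)
    hb=box(44,44,160,220);pc=best.x*[1,1,.01]; c,s=np.cos(pc[2]),np.sin(pc[2])
    print('cam pred',pc[0]+20*c,pc[1]+20*s)
E
python3 m1.py; python3 -c "
from h import *
state()"
```

```text
scene rib [np.float64(401.1508672152937), np.float64(313.2477631169294), np.float64(0.16613985049506275)] 47.62233615451389
[126. 129. 136.] mat [np.float64(404.10585710644006), np.float64(314.20333128366485), np.float64(0.06595599342306331)] 213.49267578125
plate [529.07324012 -99.46287206  11.58019401] -5977.6806640625
cam pred 548.9392890180116 -97.15200616677717
top rib [np.float64(400.53585763799583), np.float64(316.6176854188696), np.float64(0.14793038101789335)] 9.082328317901233
[142. 144. 147.] mat [np.float64(406.4758260221384), np.float64(316.17119051815024), np.float64(0.08853366334924175)] 211.51025390625
plate [ 529.83681425 -101.50027469   12.05800293] -7422.138671875
cam pred 549.6915948970445 -99.09451378659304
1.2 [226.9 555.4 231.3] rot [[0.926, -0.378, -0.0], [-0.378, -0.926, -0.0], [0.0, 0.0, -1.0]] F [ 0.2 -0.5 -0.2] w 85.5
```

```bash
python3 -m pendant '[0,0,-60,0,0,0, 40,37,-60,0,0,0.07, 80,75,-60,0,0,0.15, 120,112,-60,0,0,0.22, 160,150,-60,0,0,0.3, 200,186,-60,0,0,0.37, 240,224,-60,0,0,0.44, 280,261,-60,0,0,0.52, 320,298,-60,0,0,0.6, 360,336,-60,0,0,0.67, 400,373,-60,0,0,0.75, 440,410,-60,0,0,0.82, 480,447,-60,0,0,0.9, 520,485,-60,0,0,0.97, 550,513,-60,0,0,1.03, 575,536,-60,0,0,1.065, 575,536,-60,0,0,1.065, 575,536,-60,0,0,1.065]' 0 40
cat > m2.py <<'E'
from fit import *
def edgefit(n,im,z,a,b,p0,W):
    d=rect(n,im,p0[0]-100,p0[0]+100,p0[1]-130,p0[1]+130,z,1).astype(float).min(2)
    def samp(p,L):
        w=Pw(p,L);return cv2.remap(d.astype(np.float32),(p0[1]+130-w[:,1]).astype(np.float32)[None],(p0[0]+100-w[:,0]).astype(np.float32)[None],1)[0]
    t=np.linspace(-.85,.85,13);e=3
    I=[(s*(a/2-e),u*b/2,0) for s in(1,-1) for u in t]+[(u*a/2,s*(b/2-e),0) for s in(1,-1) for u in t]
    O=[(s*(a/2+e),u*b/2,0) for s in(1,-1) for u in t]+[(u*a/2,s*(b/2+e),0) for s in(1,-1) for u in t]
    f=lambda q:-W*float(np.clip(W*(samp([q[0],q[1],q[2]/100],I)-samp([q[0],q[1],q[2]/100],O)),-20,70).sum())*W
    best=min((minimize(f,[p0[0]+i,p0[1]+j,11],method='Nelder-Mead',options=dict(xatol=.1,initial_simplex=[[p0[0]+i,p0[1]+j,7],[p0[0]+i+4,p0[1]+j,11],[p0[0]+i,p0[1]+j+4,13],[p0[0]+i,p0[1]+j,17]])) for i in(-8,-4,0,4,8) for j in(-8,-4,0,4,8)),key=lambda r:r.fun)
    return np.round(best.x,1),round(best.fun)
if __name__=="__main__":
  for n in("scene","top"):
    im=robot.get_image(n)
    print(n,'mat',edgefit(n,im,4,100,170,[404,315],-1.),'base',edgefit(n,im,19,56,120,[402,316],1.))
E
python3 m2.py; python3 -c "
from h import *
state()"
```

```text
time_s: 3.45
tcp_pos: [556.4, -158.0, 291.3]
tcp_rot: [0.748, -0.664, -0.0, 0.0]
force: [-0.2, 1.1, -0.2]
grip_width: -0.2
scene mat (array([403.9, 313.4,   7.6]), -3422) base (array([399.6, 314.9,  16.8]), -3152)
top mat (array([405.4, 315.8,   7.4]), -3423) base (array([400.9, 318.6,  17.4]), -3508)
3.55 [ 556.4 -157.4  291.8] rot [[0.119, -0.993, 0.001], [-0.993, -0.119, -0.0], [0.0, -0.001, -1.0]] F [0.5 0.2 0.3] w 0.6
```

```bash
python3 -m pendant '[0,0,60,0,0,0, 0,0,116,0,0,0, 0,0,116,0,0,0, -18,0,116,0,0,0, -40,0,116,0,0,0, -65,0,116,0,0,0, -95,0,116,0,0,0, -125,0,116,0,0,0, -155,0,116,0,0,0, -185,0,116,0,0,0, -205,0,116,0,0,0, -212,0,116,0,0,0, -214,0,116,0,0,0]'
python3 - <<'E'
from h import *
state();cv2.imwrite("pics/s2.png",robot.get_image("scene")[90:370,180:480].repeat(2,0).repeat(2,1))
E
```

```text
time_s: 5.18
tcp_pos: [532.1, 53.7, 179.6]
tcp_rot: [0.748, -0.664, 0.003, -0.001]
force: [2.6, -12.6, 3.1]
grip_width: -0.0
5.17 [532.1  53.7 179.6] rot [[0.119, -0.993, 0.006], [-0.993, -0.119, -0.003], [0.003, -0.005, -1.0]] F [  2.6 -12.6   3.1] w -0.0
```

View pics/s2.png

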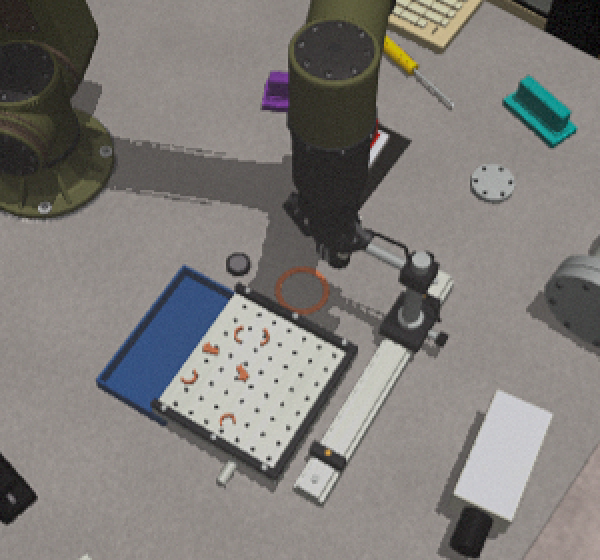

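The picture shows the carrier at the far end of its rail and the plate clear, with six chips visible. I'll push a little more to confirm it is against the stop.

```bash
python3 -m pendant '[-3,0,2,0,0,0, -6,0,2,0,0,0, -6,0,2,0,0,0]'
python3 -c "
from h import *
state()"
```

```text
time_s: 5.6
tcp_pos: [532.0, 53.6, 179.7]
tcp_rot: [0.746, -0.666, 0.007, 0.002]
force: [6.4, -23.7, -3.5]
grip_width: -0.3
5.6 [532.   53.6 179.7] rot [[0.114, -0.993, 0.007], [-0.993, -0.114, -0.012], [0.013, -0.006, -1.0]] F [  6.4 -23.7  -3.5] w -0.3
```

```bash
python3 -m pendant '[20,0,0,0,0,0, 25,0,-60,0,0,0, 25,0,-115,0,0,0, 25,0,-115,0,0,0]' 60 40
python3 - <<'E'
from h import *
s=state();Rm=R.from_quat(s['tcp_rot']).as_matrix()
yaw=.16;x=np.array([np.sin(yaw),-np.cos(yaw),0]);z=np.array([0,0,-1.]);y=np.cross(z,x)
T=np.c_[x,y,z]
print(Rm.T@(np.array([400.5,316.5,130])-s['tcp_pos']),R.from_matrix(Rm.T@T).as_rotvec())
E
```

```text
time_s: 6.1
tcp_pos: [535.5, 30.1, 302.9]
tcp_rot: [0.746, -0.666, 0.01, -0.003]
force: [0.4, -0.0, -0.4]
grip_width: 59.6
6.1 [535.5  30.1 302.9] rot [[0.113, -0.993, 0.019], [-0.994, -0.113, -0.009], [0.011, -0.017, -1.0]] F [ 0.4 -0.  -0.4] w 59.6
[-301.7329866   104.7487667   167.74410765] [-0.01723457 -0.01141531 -0.04665953]
```

```bash
python3 -m pendant '[-20,7,0,-0.017,-0.011,-0.047, -60,21,0,-0.017,-0.011,-0.047, -110,38,0,-0.017,-0.011,-0.047, -160,56,0,-0.017,-0.011,-0.047, -210,73,40,-0.017,-0.011,-0.047, -255,88,90,-0.017,-0.011,-0.047, -290,101,140,-0.017,-0.011,-0.047, -301.7,104.7,167.7,-0.017,-0.011,-0.047, -301.7,104.7,167.7,-0.017,-0.011,-0.047, -301.7,104.7,167.7,-0.017,-0.011,-0.047]'
cat > go.py <<'E'
import sys
from h import *
def go(px,py,pz,yaw):
    s=state();Rm=R.from_quat(s['tcp_rot']).as_matrix()
    x=np.array([np.sin(yaw),-np.cos(yaw),0]);z=np.array([0,0,-1.]);T=np.c_[x,np.cross(z,x),z]
    print('shift',np.round(Rm.T@(np.array([px,py,pz])-s['tcp_pos']),1),'turn',np.round(R.from_matrix(Rm.T@T).as_rotvec(),3))
if __name__=="__main__": go(*map(float,sys.argv[1:]))
E
python3 go.py 400.5 316.5 26 .16
python3 - <<'E'
from h import *
a=robot.get_image("scene")[120:220,300:420];b=robot.get_image("top")[170:250,210:306]
cv2.imwrite("pics/s3.png",np.hstack([cv2.resize(a,(480,400),interpolation=2),cv2.resize(b,(320,400)[::1],interpolation=2)]))
E
```

```text
time_s: 7.35
tcp_pos: [401.0, 316.8, 132.0]
tcp_rot: [0.762, -0.648, 0.0, -0.001]
force: [0.2, 0.1, 0.9]
grip_width: 60.3
7.35 [401.  316.8 132. ] rot [[0.161, -0.987, 0.002], [-0.987, -0.161, 0.001], [-0.001, -0.002, -1.0]] F [0.2 0.1 0.9] w 60.3
shift [  0.3   0.8 106. ] turn [-0.002  0.001  0.001]
```

View pics/s3.png

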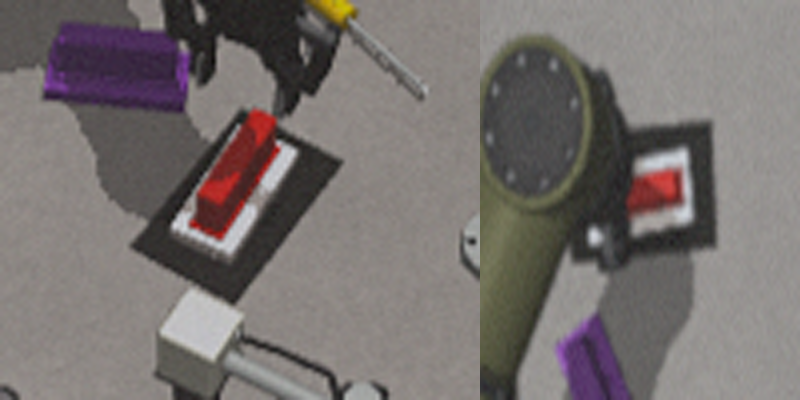

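The fingers straddle the red rib, clear of the purple block. I'll descend and grip.

```bash
python3 -m pendant '[0.3,0.8,40,0,0,0, 0.3,0.8,80,0,0,0, 0.3,0.8,104,0,0,0, 0.3,0.8,105,0,0,0]' && python3 -m pendant '[0,0,0,0,0,0, 0,0,0,0,0,0, 0,0,0,0,0,0, 0,0,0,0,0,0, 0,0,0,0,0,0]' 10 70; python3 go.py 400.5 316.5 27 .16
```

```text
time_s: 7.95
tcp_pos: [400.9, 315.7, 26.9]
tcp_rot: [0.761, -0.649, 0.0, -0.001]
force: [-0.1, -0.0, 1.1]
grip_width: 60.1
time_s: 8.57
tcp_pos: [401.8, 316.6, 29.0]
tcp_rot: [0.761, -0.649, 0.0, -0.002]
force: [-1.8, 0.0, 5.5]
grip_width: 23.1
8.57 [401.8 316.6  29. ] rot [[0.159, -0.987, 0.004], [-0.987, -0.159, 0.003], [-0.002, -0.004, -1.0]] F [-1.8  0.   5.5] w 23.1
shift [-0.1  1.3  2. ] turn [-0.004  0.002 -0.001]
```

```bash
python3 -c "
from h import *
import numpy as np
for i in range(3): robot.get_image('top'); print(robot.observe()['tcp_pos'])
"; python3 go.py 405 -20 115 .118
```

```text
[401.7567075  316.58470114  28.9941296 ]
[401.76683105 316.58072606  28.997461  ]
[401.75590318 316.57873803  28.9907163 ]
8.72 [401.8 316.6  29. ] rot [[0.159, -0.987, 0.004], [-0.987, -0.159, 0.003], [-0.002, -0.004, -1.0]] F [-1.6 -0.3  6. ] w 23.6
shift [332.6  49.9 -87. ] turn [-0.004  0.002  0.041]
```

```bash
python3 -m pendant '[0,0,-30,0,0,0, 10,1,-75,0,0,0, 40,6,-87,-0.004,0.002,0.02, 80,12,-87,-0.004,0.002,0.04, 125,19,-87,-0.004,0.002,0.041, 170,25.5,-87,-0.004,0.002,0.041, 215,32,-87,-0.004,0.002,0.041, 260,39,-87,-0.004,0.002,0.041, 300,45,-87,-0.004,0.002,0.041, 325,49,-87,-0.004,0.002,0.041, 332.6,49.9,-87,-0.004,0.002,0.041, 332.6,49.9,-87,-0.004,0.002,0.041]'; python3 go.py 577 -59.6 100 .118; python3 - <<'E'
from h import *
cv2.imwrite("pics/s4.png",robot.get_image("scene")[40:340,180:480].repeat(2,0).repeat(2,1))
E
```

```text
time_s: 10.22
tcp_pos: [404.9, -20.0, 114.9]
tcp_rot: [0.747, -0.664, -0.0, -0.0]
force: [-0.7, 1.0, -3.1]
grip_width: 23.4
10.22 [404.9 -20.  114.9] rot [[0.117, -0.993, -0.0], [-0.993, -0.117, 0.001], [-0.001, 0.0, -1.0]] F [-0.7  1.  -3.1] w 23.4
shift [  59.6 -166.3   14.8] turn [ 0.     0.001 -0.   ]
```

View pics/s4.png

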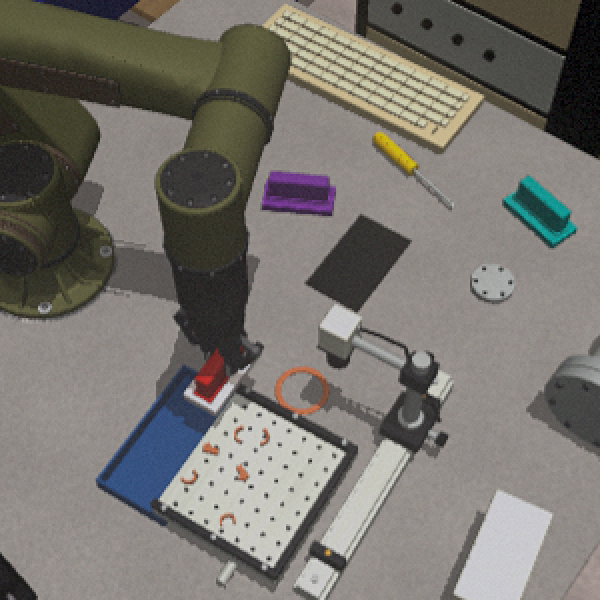

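The scraper is level in the grip, the camera is parked, and the path is clear. Now over the far strip and down.

```bash
python3 -m pendant '[15,-40,0,0,0.001,0, 30,-85,0,0,0.001,0, 45,-125,0,0,0.001,0, 58,-160,0,0,0.001,0, 59.6,-166,0,0,0.001,0, 59.6,-166,0,0,0.001,0, 59.6,-166,20,0,0.001,0, 59.6,-166,34,0,0.001,0, 59.6,-166,38,0,0.001,0, 59.6,-166,38.5,0,0.001,0]'; python3 go.py 577 -59.6 76 .118
```

```text
time_s: 11.52
tcp_pos: [576.7, -59.1, 76.3]
tcp_rot: [0.748, -0.664, 0.0, 0.0]
force: [1.1, -0.1, -1.5]
grip_width: 23.3
11.53 [576.7 -59.1  76.3] rot [[0.118, -0.993, 0.0], [-0.993, -0.118, -0.0], [0.0, -0.0, -1.0]] F [ 1.1 -0.1 -1.5] w 23.3
shift [ 0.5 -0.3  0.3] turn [-0.    -0.     0.001]
```

```bash
python3 -m pendant '[0,0,0.5,0,0,0, 10,6,0.6,0,0,0]' >/dev/null; python3 go.py 576.7 -59.1 75.7 .118
```

```text
11.78 [572.1 -69.7  76. ] rot [[0.119, -0.993, 0.001], [-0.993, -0.119, -0.0], [0.0, -0.001, -1.0]] F [-0.4 -0.7 -2.1] w 23.3
shift [-10.   -5.9   0.3] turn [-0.001 -0.     0.001]
```

```bash
python3 -m pendant '[-10,-4,0.3,0,0,0, -10,0,0.4,0,0,0, -10,12,0.4,0,0,0, -10,24,0.4,0,0,0, -10,36,0.4,0,0,0, -10,48,0.4,0,0,0, -10,60,0.4,0,0,0, -10,72,0.4,0,0,0, -10,84,0.4,0,0,0, -10,96,0.4,0,0,0, -10,108,0.4,0,0,0, -10,120,0.4,0,0,0, -10,132,0.4,0,0,0, -10,144,0.4,0,0,0, -10,152,0.4,0,0,0, -10,152,0.4,0,0,0]'; python3 go.py 577 -59.6 76 .118;python3 - <<'E'
from h import *
cv2.imwrite("pics/s5.png",robot.get_image("scene")[180:340,210:370].repeat(3,0).repeat(3,1))
E
```

```text
time_s: 13.78
tcp_pos: [419.7, -77.9, 75.7]
tcp_rot: [0.748, -0.664, 0.001, -0.0]
force: [-0.8, -0.0, -1.8]
grip_width: 23.5
13.78 [419.7 -77.9  75.7] rot [[0.119, -0.993, 0.002], [-0.993, -0.119, -0.0], [0.0, -0.002, -1.0]] F [-0.8 -0.  -1.8] w 23.5
shift [ 6.000e-01 -1.583e+02 -1.000e-01] turn [-0.002 -0.     0.002]
```

View pics/s5.png

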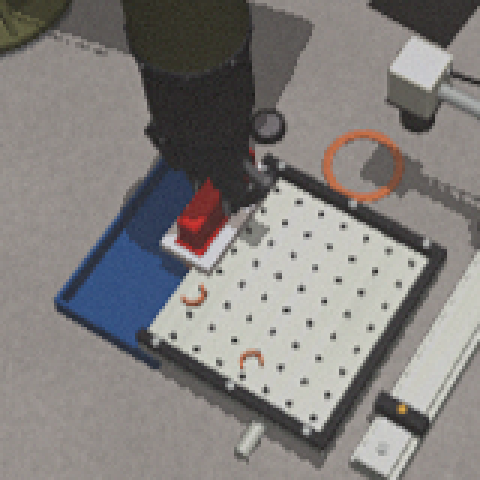

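Four chips are gone. Two curls remain on the -y side, at (193,295) and (251,358) in the crop. Second sweep next.

```bash
python3 -m pendant '[0,0,-32,-0.002,0,0.001, 15,-40,-32,-0.002,0,0.001, 33,-85,-32,-0.002,0,0.001, 55,-125,-32,-0.002,0,0.001, 70.6,-157,-32,-0.002,0,0.001, 70.6,-158,-32,-0.002,0,0.001, 70.6,-158,-32,-0.002,0,0.001, 70.6,-158,-12,-0.002,0,0.001, 70.6,-158,-2,-0.002,0,0.001, 70.6,-158,0,-0.002,0,0.001]' ; python3 go.py 585.2 -129.2 75.7 .118
```

```text
time_s: 15.08
tcp_pos: [584.8, -129.0, 75.3]
tcp_rot: [0.748, -0.664, -0.0, 0.001]
force: [0.7, -0.6, -2.2]
grip_width: 22.8
15.07 [ 584.8 -129.    75.3] rot [[0.119, -0.993, -0.001], [-0.993, -0.119, -0.001], [0.0, 0.001, -1.0]] F [ 0.7 -0.6 -2.2] w 22.8
shift [ 0.3 -0.4 -0.4] turn [ 0.001 -0.     0.001]
```

```bash
python3 -m pendant '[0,12,0,0,0,0, 0,24,0,0,0,0, 0,36,0,0,0,0, 0,48,0,0,0,0, 0,60,0,0,0,0, 0,72,0,0,0,0, 0,84,0,0,0,0, 0,96,0,0,0,0, 0,108,0,0,0,0, 0,120,0,0,0,0, 0,132,0,0,0,0, 0,144,0,0,0,0, 0,156,0,0,0,0, 0,162,0,0,0,0, 0,162,-32,0,0,0, -70,166,-45,0,0,0, -90,170,-45,0,0,0]'; python3 go.py 404.6 314.6 115 .075;python3 - <<'E'
from h import *
cv2.imwrite("pics/s6.png",robot.get_image("scene")[180:340,210:370].repeat(3,0).repeat(3,1))
E
```

```text
time_s: 17.2
tcp_pos: [405.4, -58.5, 121.7]
tcp_rot: [0.748, -0.664, 0.0, -0.001]
force: [1.1, 0.2, -1.7]
grip_width: 23.0
17.2 [405.4 -58.5 121.7] rot [[0.119, -0.993, 0.001], [-0.993, -0.119, 0.0], [-0.0, -0.001, -1.0]] F [ 1.1  0.2 -1.7] w 23.0
shift [-370.5  -43.5    6.8] turn [-0.001  0.     0.044]
```

View pics/s6.png

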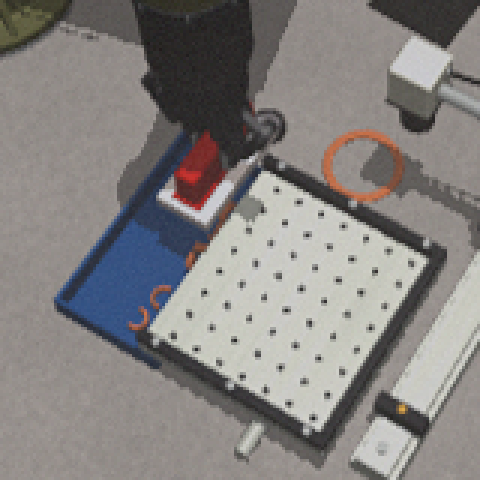

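The plate is bare and chips lie in the tray. I'll carry the scraper back to the mat.

```bash
python3 -m pendant '[-30,-4,6,0,0,0, -75,-9,6,0,0,0.02, -120,-14,6,0,0,0.044, -165,-19,6,0,0,0.044, -210,-25,6,0,0,0.044, -255,-30,6,0,0,0.044, -300,-35,6,0,0,0.044, -340,-40,6,0,0,0.044, -362,-43,6,0,0,0.044, -370.5,-43.5,6,0,0,0.044, -370.5,-43.5,30,0,0,0.044, -370.5,-43.5,60,0,0,0.044, -370.5,-43.5,80,0,0,0.044, -370.5,-43.5,80,0,0,0.044]'; python3 go.py 405 314.5 29.3 .075
```

```text
time_s: 19.0
tcp_pos: [403.0, 315.1, 40.4]
tcp_rot: [0.733, -0.68, 0.0, 0.001]
force: [0.1, 0.8, -1.4]
grip_width: 23.1
19.0 [403.  315.1  40.4] rot [[0.076, -0.997, -0.001], [-0.997, -0.076, -0.001], [0.001, 0.001, -1.0]] F [ 0.1  0.8 -1.4] w 23.1
shift [ 0.7 -2.  11.1] turn [ 0.001 -0.001  0.001]
```

```bash
python3 -m pendant '[0.7,-2,4,0.001,0,0, 0.7,-2,8,0.001,0,0, 0.7,-2,10.5,0.001,0,0, 0.7,-2,11,0.001,0,0]'; python3 go.py 405 314.5 29.0 .075; python3 - <<'E'
from fit import *
from m2 import edgefit
for n in("scene","top"):
    im=robot.get_image(n);print(n,'base',edgefit(n,im,19,56,120,[404,315],1.),'mat',edgefit(n,im,4,100,170,[404,315],-1.))
E
```

```text
time_s: 19.5
tcp_pos: [405.0, 314.5, 29.4]
tcp_rot: [0.733, -0.68, 0.0, 0.0]
force: [-0.2, -0.6, -1.7]
grip_width: 23.0
19.5 [405.  314.5  29.4] rot [[0.076, -0.997, -0.0], [-0.997, -0.076, -0.001], [0.001, 0.0, -1.0]] F [-0.2 -0.6 -1.7] w 23.0
shift [0.  0.  0.4] turn [ 0.    -0.001  0.001]
scene base (array([404.8, 312.5,   0.9]), -2002) mat (array([404.7, 313.1,   7. ]), -2596)
top base (array([404.8, 312.3,   5. ]), -1759) mat (array([405.2, 316.1,   7.8]), -1751)
```

```bash
python3 -m pendant '[0,0,0.5,0,0,0, 0,0,0.9,0,0,0]'; python3 -m pendant '[0,0,0,0,0,0, 0,0,0,0,0,0, 0,0,0,0,0,0, 0,0,0,0,0,0]' 55 70;  python3 -m pendant '[0,0,-40,0,0,0, 0,0,-100,0,0,0, 0,0,-160,0,0,0, 60,0,-215,0,0,0, 100,35,-215,0,0,0, 100,35,-215,0,0,0]';python3 - <<'E'
from fit import *
from m2 import edgefit
state()
for n in("scene","top"):
    im=robot.get_image(n);print(n,'base',edgefit(n,im,19,56,120,[404,315],1.),'mat',edgefit(n,im,4,100,170,[404,315],-1.))
a=robot.get_image("scene")[120:220,300:420];b=robot.get_image("top")[170:250,210:306]
cv2.imwrite("pics/s7.png",np.hstack([cv2.resize(a,(480,400),interpolation=2),cv2.resize(b,(320,267),interpolation=2)[:400].copy() if 0 else cv2.copyMakeBorder(cv2.resize(b,(320,267),interpolation=2),0,133,0,0,0)]))
E
```

```text
time_s: 19.85
tcp_pos: [405.2, 314.6, 29.1]
tcp_rot: [0.733, -0.68, 0.001, 0.0]
force: [-2.1, -2.3, 2.9]
grip_width: 22.9
time_s: 20.35
tcp_pos: [405.2, 314.7, 29.1]
tcp_rot: [0.733, -0.68, 0.001, 0.0]
force: [0.7, -0.5, 0.0]
grip_width: 55.0
time_s: 21.1
tcp_pos: [377.6, 210.8, 247.6]
tcp_rot: [0.733, -0.68, 0.0, -0.003]
force: [0.1, 0.9, 0.3]
grip_width: 54.9
21.1 [377.6 210.8 247.6] rot [[0.075, -0.997, 0.005], [-0.997, -0.075, 0.005], [-0.004, -0.006, -1.0]] F [0.1 0.9 0.3] w 54.9
scene base (array([403.2, 312.7,   8.3]), -2497) mat (array([404.1, 312.9,   7.4]), -3461)
top base (array([397.5, 323.7,  -4.7]), -347) mat (array([401.4, 317.5,   1.2]), -719)
```

View pics/s7.png

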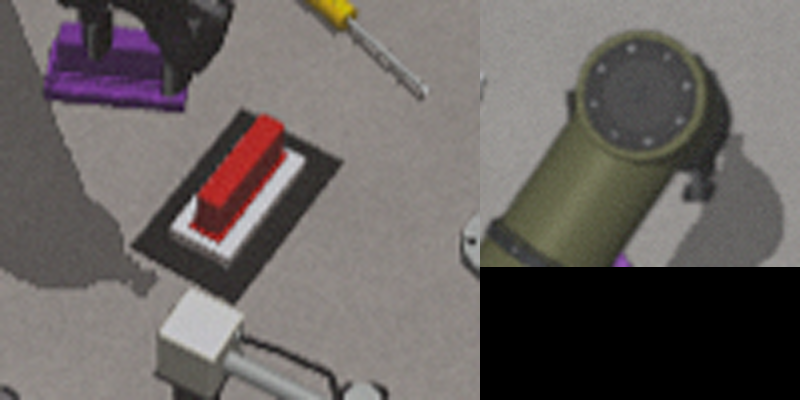

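The scraper stands on the mat, within about 1 mm and 0.01 rad of centred in the unobstructed scene view. Now the +y side of the camera.

```bash
python3 go.py 517 145 250 .118
```

```text
21.3 [377.8 212.9 243.3] rot [[0.076, -0.997, -0.001], [-0.997, -0.076, -0.002], [0.002, 0.001, -1.0]] F [ 0.2  0.5 -0.6] w 54.8
shift [  78.3 -133.6   -6.6] turn [ 0.001 -0.002 -0.042]
```

```bash
python3 -m pendant '[20,-35,-12,0,0,-0.02, 40,-75,-12,0,0,-0.042, 65,-110,-12,0,-0.002,-0.042, 78.3,-133.6,-12,0.001,-0.002,-0.042, 78.3,-133.6,-10,0.001,-0.002,-0.042, 78.3,-133.6,30,0.001,-0.002,-0.042, 78.3,-133.6,67,0.001,-0.002,-0.042, 78.3,-133.6,67,0.001,-0.002,-0.042]' 0 40; python3 go.py 517 145 176 .118
```

```text
time_s: 22.3
tcp_pos: [515.1, 145.0, 172.4]
tcp_rot: [0.748, -0.664, -0.001, 0.003]
force: [0.2, 0.3, 1.2]
grip_width: -0.1
22.3 [515.1 145.  172.4] rot [[0.119, -0.993, -0.006], [-0.993, -0.119, -0.003], [0.003, 0.007, -1.0]] F [0.2 0.3 1.2] w -0.1
shift [ 0.2 -1.9 -3.6] turn [ 0.007 -0.003  0.001]
```

```bash
python3 -m pendant '[8,-2,-3.6,0.007,-0.003,0, 22,-2,-3.6,0.007,-0.003,0, 45,-2,-3.6,0.007,-0.003,0, 75,-2,-3.6,0.007,-0.003,0, 105,-2,-3.6,0.007,-0.003,0, 135,-2,-3.6,0.007,-0.003,0, 165,-2,-3.6,0.007,-0.003,0, 185,-2,-3.6,0.007,-0.003,0, 198,-2,-3.6,0.007,-0.003,0, 205,-2,-3.6,0.007,-0.003,0, 207,-2,-3.6,0.007,-0.003,0]'; python3 go.py 517 145 176 .118; python3 -m pendant '[2,0,0,0,0,0, 4,0,0,0,0,0, 4,0,0,0,0,0]'
```

```text
time_s: 23.68
tcp_pos: [541.9, -60.4, 177.0]
tcp_rot: [0.748, -0.664, 0.0, -0.001]
force: [-0.3, 1.9, 1.9]
grip_width: -0.2
23.68 [541.9 -60.4 177. ] rot [[0.119, -0.993, 0.001], [-0.993, -0.119, 0.001], [-0.001, -0.001, -1.0]] F [-0.3  1.9  1.9] w -0.2
shift [-206.9    0.3    1.1] turn [-0.001  0.001  0.001]
time_s: 24.05
tcp_pos: [542.4, -64.3, 176.9]
tcp_rot: [0.748, -0.664, 0.0, -0.0]
force: [-1.3, 2.2, 0.8]
grip_width: -0.1
```

Not at the stop yet: the force is only the sliding force. I'll keep pushing gently.

```bash
python3 -m pendant '[2,0,0,0,0,0, 4,0,0,0,0,0, 4,0,0,0,0,0]';python3 -m pendant '[2,0,0,0,0,0, 4,0,0,0,0,0, 4,0,0,0,0,0]'
```

```text
time_s: 24.42
tcp_pos: [542.8, -66.8, 176.9]
tcp_rot: [0.748, -0.663, -0.001, -0.001]
force: [-4.1, 9.6, 1.6]
grip_width: 0.1
time_s: 24.8
tcp_pos: [542.9, -66.9, 176.9]
tcp_rot: [0.749, -0.662, -0.003, -0.003]
force: [-7.3, 20.0, 6.3]
grip_width: 0.4
```

```bash
python3 -m pendant '[-20,0,0,0,0,0, -25,0,-60,0,0,0, -25,0,-115,0,0,0, -80,60,-115,0,0,0, -140,110,-115,0,0,0, -200,150,-115,0,0,0, -260,170,-115,0,0,0, -320,180,-115,0,0,0, -380,190,-115,0,0,0, -420,190,-115,0,0,0, -420,190,-115,0,0,0]';python3 - <<'E'
from fit import *
from m2 import edgefit
state()
a=robot.get_image("scene");b=robot.get_image("top")
print('base',edgefit("scene",a,19,56,120,[404,315],1.),'mat',edgefit("scene",a,4,100,170,[404,315],-1.))
x=cv2.resize(a[90:370,180:480],(600,560),interpolation=2)
y=cv2.resize(b[110:240,300:410],(200,236),interpolation=2)
cv2.imwrite("pics/s8.png",np.hstack([x,cv2.copyMakeBorder(y,0,324,0,0,0)]))
cv2.imwrite("pics/s9.png",np.hstack([cv2.resize(rect(n,i,390,640,-230,40,50 ,2),(400,370)) for n,i in(("scene",a),("top",b))]))
E
```

```text
time_s: 26.18
tcp_pos: [301.6, 327.5, 294.4]
tcp_rot: [0.75, -0.661, -0.002, -0.002]
force: [-0.1, 0.6, -0.8]
grip_width: -0.1
26.18 [301.6 327.5 294.4] rot [[0.126, -0.992, -0.0], [-0.992, -0.126, 0.007], [-0.007, -0.0, -1.0]] F [-0.1  0.6 -0.8] w -0.1
base (array([403.4, 314.3,   5.2]), -2499) mat (array([404.3, 313. ,   7.9]), -3443)
```

View pics/s8.png

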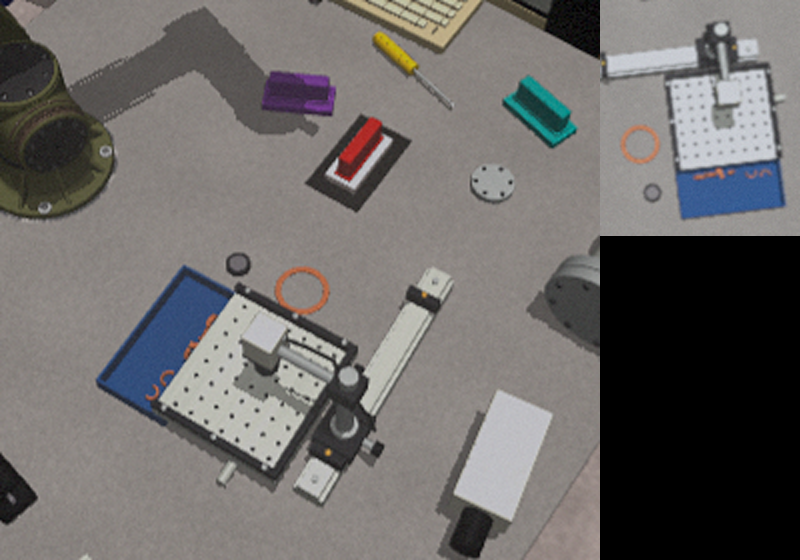

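View pics/s9.png

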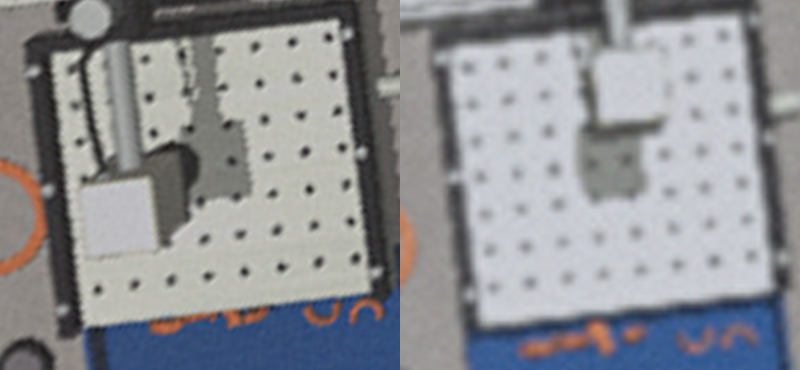

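```bash
python3 - <<'E'
from h import *
o=[]
for n in("scene","top"):
    o.append(cv2.resize(rect(n,robot.get_image(n),380,470,-220,20,8,3.3),(790,297)))
cv2.imwrite("pics/s10.png",np.vstack(o)); state()
E
```

```text
26.38 [303.1 324.7 295.7] rot [[0.123, -0.992, 0.001], [-0.992, -0.123, 0.009], [-0.009, -0.002, -1.0]] F [-0.4 -0.6  0.7] w -0.3
```

View pics/s10.png

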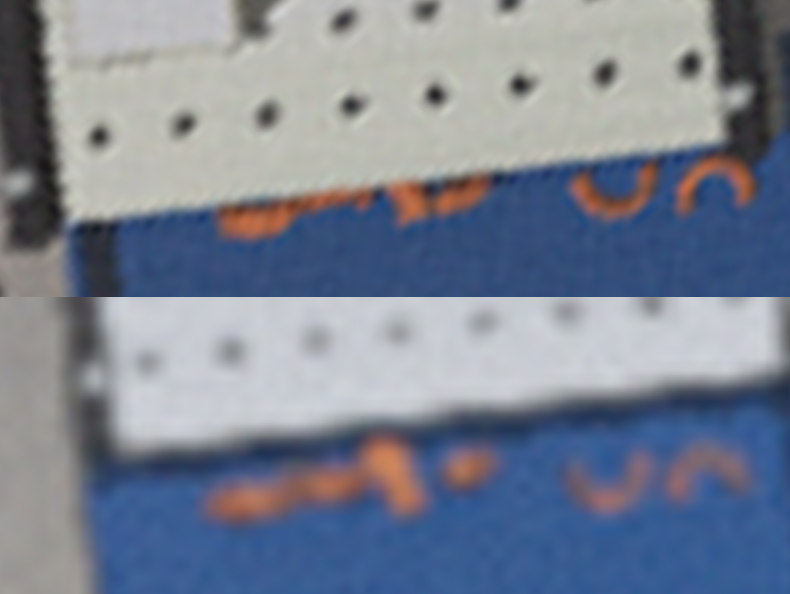

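The bottom strip shows six pieces in the tray: (235,500), (325,487), (395,475), (470,467), and curls at (608,485) and (710,470). The plate is bare. Everything is released, so I'm handing in.

```bash
python3 -c "
from bench import robot
robot.job_done()"
```

```text
the job is handed in; nothing more can be done
```

The job is done and handed in at about 26 s on the robot's clock; it reported no verdict. I slid the camera to its parking stop, swept the chips in two passes and set the scraper back on its mat. Then I pushed the camera back against its working stop and moved the arm clear, holding nothing.

**Camera:** at both stops the force rose to about 20 N with no further travel. The camera had started roughly 30 mm off the working stop. It now sits against it.

**Chips:** the last pictures show the plate bare and six copper pieces in the tray. A few of them lie close together.

**Scraper:** it stands on the mat, but the two scene-camera fits disagree slightly:

| Fit | Off centre | Turned from the mat |
|---|---|---|
| Just after release | about 1 mm | 0.01 rad |
| At the end | 1 to 2 mm | 0.03 rad |

The top camera's scraper fit was unusable because the arm blocked its view.

**Other things:** the neighbouring objects look unmoved in the pictures. I did not measure them, and the flask was outside the last views.

**Slip:** before the first sweep I typed one stray 10 mm sideways step. It was over the clear strip and I corrected it at once.

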